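Charge and stir a tub of tumbling beads

TASK

Slide the grey tub of white beads away from you, without lifting it, until it rests against both rubber bumpers under the tray's lip, then press the red lever so that the tray tips all four blue beads into the tub. Take the stirring rod from its stand and, with its foot right down among the beads, stir two full rounds clockwise as seen from above, starting on the tray side and going round the middle of the tub. Put the rod back in its stand, with the tub still at the bumpers and every bead in it; do not touch the beads with the fingers and leave the other things alone.

Things in the scene. Friction and masses are not known exactly. Their poses are not given: they have to be found in the camera images.
- station: Grey fixed station that the tub belongs in and that carries the tray. Origin as seat. Its +x points from its open side, the robot's side, to the tray side; yaw within about 0.25 rad. Two black rubber bumpers, radius 10, 40 high, at x = 43, y = +-61 mm; behind them two uprights, 100 high, at x 71 to 97, y = +-40 mm.
- seat (a point): Point on the table where the centre of the tub's underside belongs: there the tub touches both bumpers. Axes as the station's: x to the tray side (far), y left, z up.
- tray (a joint): Angle of the hinged aluminium dosing tray (rad): 0 at rest, 0.70 at its stop, lip going down as it grows. Hinge along the station's y at x = 72 mm, 88 high. Tray floor 125 x 62, walls 30, from x = 50 mm (lip, over the tub) to 176 mm; at rest it slopes 0.14 rad to the rear, so the blue beads stay in; they roll out at 0.5 or more. A soft spring brings it back.
- lever_pad (a point): Centre of the top of the tray lever's red pad (40 x 36 x 8 mm): in the station frame at rest x = -38, y = -117 mm, 104 high, right of the seated tub, which it clears by 32 mm. Press it down with about 2 N: it swings about the tray hinge, 110 mm farther on in x; 0.6 rad lowers it 65 mm and moves it 10 mm to +x.
- tub: Loose open round grey tub, about 0.6 kg, about 134 mm across at the rim (outer radius 63 at the foot, 64 to 52 high, 67 at the rim), 60 high, wall 4, floor 5 thick; holds six white beads. Origin: centre of its underside.
- stand: Fixed rod stand: a dark round foot (radius 40, 6 high) with an upright orange tube, inner radius 15, outer 19, open top 80 above the table, inner floor 8 above the table. Origin: centre of its underside. Stands either left or right of the station.
- rod: Loose wooden stirring rod, 60 g, 220 long, standing in the stand. Own z runs up along it; origin at the foot's centre. Round, 14 thick, the last 4 mm tapered to 8 at the foot; the top 70 mm is a square dark handle 18 x 18 with faces along own x and y.
- rod_foot (a point): Centre of the rod's foot (lower end).
- rod_grip (a point): Middle of the rod's square handle, 185 mm above the foot.
- wax_tin: Bystander: closed brown tin, 70 across, 30 high; leave alone. Origin: centre of its underside.
- screw_box: Bystander: small pale carton with a flat lid, 60 x 90 x 45 mm, left of the station; leave alone. Origin: centre of its underside.
- white0_center (a point): Centre of a white round bead, 22 mm across, 15 g; in the tub from the start.
- white1_center (a point): Centre of a white round bead, 22 mm across, 15 g; in the tub from the start.
- white2_center (a point): Centre of a white round bead, 22 mm across, 15 g; in the tub from the start.
- white3_center (a point): Centre of a white round bead, 22 mm across, 15 g; in the tub from the start.
- white4_center (a point): Centre of a white round bead, 22 mm across, 15 g; in the tub from the start.
- white5_center (a point): Centre of a white round bead, 22 mm across, 15 g; in the tub from the start.
- blue0_center (a point): Centre of a blue round bead, 22 mm across, 15 g; starts in the tray.
- blue1_center (a point): Centre of a blue round bead, 22 mm across, 15 g; starts in the tray.
- blue2_center (a point): Centre of a blue round bead, 22 mm across, 15 g; starts in the tray.
- blue3_center (a point): Centre of a blue round bead, 22 mm across, 15 g; starts in the tray.

How it is judged:
By the outcome, as a careful person would: the job done as asked, in the order asked, and still so for the second after the job is handed in, with the robot touching nothing.
It also fails if it takes over 72 s, if anything falls off the work surface, if the arm or the gripper's body presses on something with over 40 N, if the wrist force passes 120 N, or if a joint passes its speed limit or range.

ROBOT

A 7-joint arm with a two-finger parallel gripper is mounted at the origin on a cart in front of the work surface, level with it; the furniture and walls round the work are solid. World frame = base frame: x ahead of the robot, y to its left, z up, the work surface at z = 0. Lengths are in m, angles in rad, forces in N, time in s.
With the tool pointing down it reaches from about 0.375 to 0.925 m from the base axis. Payload 3.1 kg.
Tool frame: the origin (TCP) lies at the centre of the arm's flange, where the gripper is bolted on; the fingertips stand 173 mm ahead of it and the grasp point (between the pads) lies 155 mm ahead of it (bot.grasp_offset is the distance from the TCP to the grasp point, in m); z points along the fingers, y is the line along which they close (so a half turn about z gives the same grasp; the last joint's range is limited). The gripper opens to 85 mm and grips with 20 to 120 N. Pads are 22 mm wide; open, the fingers measure 114 mm over their backs; the gripper's body (76 mm by 85 mm) begins 54 mm behind the grasp point. The pads swing forward as they close: fully open they stand 13 mm farther back than shut.
Start: joints at [1.237, 0.383, 0.044, 1.598, -0.018, 1.161, -0.05], TCP at [0.152, -0.632, 0.405] pointing down, gripper open.
Joint ranges: [-2.61, 2.61], [-0.41, 2.15], [-1.48, 1.57], [0, 2.5], [-1.57, 4.71], [0.05, 1.97], [-2.85, 2.85]. Speed limits (rad/s): [2.79, 2.79, 3.14, 3.14, 3.14, 3.14, 3.14].

INTERFACE

Orientations are given as a unit quaternion [w, x, y, z].
In Python, from bench import bot, vision, workorder, status gives the robot as it stands (bot), with the cameras (vision), the job (workorder) and the readings (status).
- The arm moves only by the shell command python3 shift.py 'ROWS' [FORCE]. ROWS is a JSON list that holds a single list of rows (three levels of brackets), with 1 to 8 rows, each of 5 numbers: dx, dy, dz in m, then a turn about the tool's z in rad, then the finger opening in m; each row is the pose to reach, as a shift and turn from the pose commanded when the command began, along the tool's axes at that moment; what a row does not reach only later rows make up. A row lasts 1/12 s, in which the tool goes at most 0.0417 m and 0.125 rad, less where a joint would pass 70% of its speed; a pose out of reach is approached as far as the arm can. The fingers move at their own pace and stop on an object; FORCE is the grip in N (left out, the last holds). Time passes only in rows, so rows that do not move let the fingers close. It prints the time, the measured TCP pose, the force, the opening and the grip force at its end. Input that does not fit is refused with a message, and nothing moves.
- status.read_state(): the state, without advancing time (a new reading comes with each control period).
- vision.snapshot(name): name is "side" or "top"; returns a dict with "image" (384x512x3 uint8, red, green, blue), "range_z" (384x512 float32, m along the optical axis (not along the pixel's ray), 0 where there is no reading), "fx", "fy", "cx", "cy" (pixels), "dist" ([k1, k2, p1, p2, k3] as OpenCV has them; the pictures are not rectified), "view" (4x4, takes a point from world to camera coordinates). Camera axes: x right, y up, looking along -z (the intrinsics and any distortion apply to the point x, -y, -z); pixel columns grow to the right and rows downward; lengths in m; the calibration is good to about 2 mm. A picture is of the moment at which its call begins.
- workorder.sign_off(): hands the job in; it is judged then, once.
The state is a dict: "time_s": time; "joint_positions": joint angles; "qvel": joint speeds; "joint_torque": joint torques, N m; "tool_pos": TCP position; "eef_rot": TCP orientation; "ft_force": force on the tool from outside, world axes, zero at the start; "ft_torque": the same for the moment, N m; "grip_width": finger opening in m; "grip_force": force on a finger pad.
Only numpy, scipy, OpenCV 4.12 (cv2) and the standard library are available. Lean on these libraries where they do the work, as an engineer would, in place of code of your own. Each camera call takes 0.05 s, during which the arm holds its last target. There are 200 camera calls.

## Working session

There is one attempt and no reset: what is moved stays moved. The work goes in short steps, Python scripts to look and compute and a shell command to move; the robot and the scene stay as the last step left them, time stands still between calls to the robot, and variables do not carry over. Pictures are saved under pics/ and viewed, at most 10 in all, crops included, and the job is handed in when it is done.

```bash
ls; mkdir -p pics; python3 - <<'E'
from bench import bot, vision, workorder, status
import cv2,numpy as np
s=status.read_state();print(s)
a=[]
for n in("top","side"):
    d=vision.snapshot(n);cv2.imwrite(f"pics/{n}0.png",d["image"][:,:,::-1]);np.save(f"pics/{n}0.npy",d,allow_pickle=True)
    print(n,d["fx"],d["fy"],d["cx"],d["cy"],d["dist"],np.round(d["view"],3).tolist())
E
```

```text
bench.py
pics
shift.py
{'time_s': 0.0, 'joint_positions': array([ 1.23721715,  0.3838499 ,  0.04383581,  1.59960175, -0.01787617,
        1.1611995 , -0.04990221]), 'qvel': array([-1.80577175e-03,  4.94268434e-05,  3.79777791e-04, -1.36822392e-03,
       -9.22919053e-04, -8.14451915e-04,  4.79019616e-04]), 'joint_torque': array([ 1.56310271e-04, -4.33457100e+01,  1.02455579e+00, -2.49511027e+01,
        1.05708503e-02,  1.14116468e-02,  1.29967844e-06]), 'tool_pos': array([ 0.15173799, -0.63153109,  0.40326409]), 'eef_rot': array([-1.31147139e-03,  9.93053191e-01,  1.17658756e-01, -2.39128900e-04]), 'ft_force': array([-0.43840874, -0.38851774, -0.21375452]), 'ft_torque': array([-0.00672155, -0.02932833,  0.0411903 ]), 'grip_force': 0.0, 'grip_width': 0.08566746429523243}
top 412.68129585415056 412.68129585415056 261.7481254340502 191.48095951255635 [-0.01361821  0.          0.          0.          0.        ] [[0.046, -0.999, 0.004, -0.015], [0.979, 0.046, 0.199, -0.656], [-0.199, -0.005, 0.98, -1.187], [0.0, 0.0, 0.0, 1.0]]
side 447.15457322081556 447.15457322081556 250.29988643793266 194.79655399441543 [-0.0606498  0.         0.         0.         0.       ] [[0.993, -0.121, 0.018, -0.624], [0.068, 0.668, 0.741, -0.127], [-0.102, -0.734, 0.671, -1.283], [0.0, 0.0, 0.0, 1.0]]
```

View pics/top0.png

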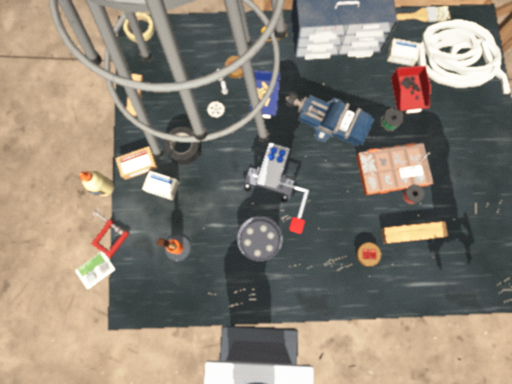

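View pics/side0.png

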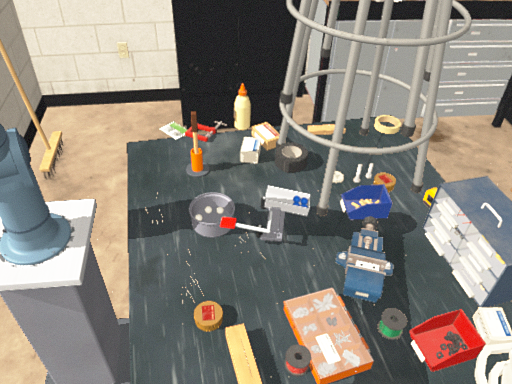

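The top view shows the tub at about (259,239), the red pad at (297,226), the tray at (273,165), the orange stand at (176,246) and the carton at (160,185). There is also a tall stool frame at upper left. The side view shows the tub at (212,215), the pad at (228,223) and the rod upright at (195,140). Next I'll measure these.

```bash
cat > h.py <<'E'
from bench import bot, vision, workorder, status
import cv2,numpy as np
def K(d): return np.array([[d["fx"],0,d["cx"]],[0,d["fy"],d["cy"]],[0,0,1.]])
def rays(d,px):
    u=cv2.undistortPoints(np.array(px,float).reshape(-1,1,2),K(d),np.array(d["dist"])).reshape(-1,2)
    R=d["view"][:3,:3];t=d["view"][:3,3]
    v=np.c_[u[:,0],-u[:,1],-np.ones(len(u))]@R
    return -R.T@t,v
def onplane(d,px,z):
    o,v=rays(d,px);return o+v*((z-o[2])/v[:,2])[:,None]
def proj(d,P):
    P=np.atleast_2d(P);c=P@d["view"][:3,:3].T+d["view"][:3,3]
    return cv2.projectPoints(c*[1,-1,-1],np.zeros(3),np.zeros(3),K(d),np.array(d["dist"]))[0].reshape(-1,2)
def cloud(d):
    h,w=d["range_z"].shape;g=np.mgrid[0:h,0:w];px=np.c_[g[1].ravel(),g[0].ravel()]
    o,v=rays(d,px);P=o+v*d["range_z"].ravel()[:,None];return P.reshape(h,w,3)
def hsv(d): return cv2.cvtColor(d["image"],cv2.COLOR_RGB2HSV).astype(int)
def load(n): return np.load(f"pics/{n}.npy",allow_pickle=True).item()
E
cat > a.py <<'E'
from h import *
t=load("top0");s=load("side0")
def comps(d,m,box):
    M=np.zeros(m.shape,np.uint8);x0,y0,x1,y1=box;M[y0:y1,x0:x1]=m[y0:y1,x0:x1]
    n,l,st,c=cv2.connectedComponentsWithStats(M)
    return [(st[i,4],c[i]) for i in range(1,n) if st[i,4]>5]
for n,d,bx in(("top",t,(280,210,315,245)),("side",s,(215,210,242,235))):
    H=hsv(d);red=((H[...,0]<6)|(H[...,0]>174))&(H[...,1]>150)&(H[...,2]>90)
    for a,c in comps(d,red,bx): print(n,"red",a,c,onplane(d,[c],.104))
for n,d,bx in(("top",t,(230,205,290,270)),("side",s,(185,190,240,240))):
    H=hsv(d);w=(H[...,1]<60)&(H[...,2]>150)
    for a,c in comps(d,w,bx): print(n,"white",a,c,onplane(d,[c],.016)[0])
    C=cloud(d)
    m=(abs(C[...,2]-.06)<.006); b=np.zeros_like(m);b[bx[1]-5:bx[3]+5,bx[0]-5:bx[2]+5]=1
    P=C[m&b]; P=P[np.linalg.norm(P[:,:2]-np.median(P[:,:2],0),axis=1)<.08]
    (x,y),r=cv2.minEnclosingCircle(P[:,:2].astype(np.float32));
    A=np.c_[2*P[:,:2],np.ones(len(P))];q=np.linalg.lstsq(A,(P[:,:2]**2).sum(1),rcond=None)[0]
    print(n,"tub",x,y,r,q[:2],(q[2]+q[:2]@q[:2])**.5,len(P))
for n,d,bx in(("top",t,(150,225,195,265)),("side",s,(180,140,210,185))):
    H=hsv(d);o=(H[...,0]>4)&(H[...,0]<20)&(H[...,1]>170)&(H[...,2]>120)
    C=cloud(d);b=np.zeros(o.shape,bool);b[bx[1]:bx[3],bx[0]:bx[2]]=1
    P=C[o&b];print(n,"orange",len(P),P.min(0),P.max(0))
    P=P[abs(P[:,2]-.08)<.004];print("  rim",len(P),P.mean(0),P.min(0),P.max(0))
    f=C[b&(abs(C[...,2]-.006)<.004)&(H[...,2]<110)&(H[...,1]<100)]
# rod top & highest points near stand
for n,d in(("top",t),("side",s)):
    C=cloud(d);q=(abs(C[...,0]-.44)<.12)&(abs(C[...,1]-.2)<.12)&(C[...,2]>.1)
    P=C[q];yx=np.argwhere(q);print(n,"rod",len(P));i=np.argsort(-P[:,2])
    for z0,z1 in((.1,.15),(.15,.2),(.2,.245)):
        k=(P[:,2]>z0)&(P[:,2]<z1);print(z0,k.sum(),P[k].mean(0) if k.any() else'')
    print(P[i[:3]],yx[i[:3]])
# station: height bands
C=cloud(t)
b=np.zeros(C.shape[:2],bool);b[140:215,235:312]=1
for z0,z1 in((.03,.05),(.095,.115)):
    q=b&(C[...,2]>z0)&(C[...,2]<z1);print(z0,q.sum());
    n,l,st,c=cv2.connectedComponentsWithStats(q.astype(np.uint8))
    for i in range(1,n):
        if st[i,4]>8: print("  ",st[i,4],c[i],C[l==i].mean(0))
im=t["image"][130:280,140:320,::-1];cv2.imwrite("pics/crop0.png",cv2.resize(im,(720,600),interpolation=cv2.INTER_CUBIC))
E
python3 a.py
```

```text
top red 191 [296.51832461 225.04188482] [[ 0.55389404 -0.08998105  0.104     ]]
side red 162 [227.92592593 222.33333333] [[ 0.5545991  -0.09235899  0.104     ]]
top white 60 [244.16666667 225.65      ] [0.55528029 0.06518288 0.016     ]
top white 45 [263. 228.] [0.55071458 0.00639188 0.016     ]
top white 45 [249.71111111 230.86666667] [0.53988154 0.04712954 0.016     ]
top white 46 [270.2826087  235.17391304] [ 0.52953978 -0.01713518  0.016     ]
top white 48 [247.16666667 242.0625    ] [0.5049965 0.0531633 0.016    ]
top white 44 [269.         247.77272727] [ 0.49066935 -0.01483458  0.016     ]
top white 45 [257.02222222 252.68888889] [0.47398365 0.02123232 0.016     ]
top tub 0.51532381772995 0.016585079953074455 0.06683413684368134 [0.51525328 0.01626454] 0.06415628153785903 232
side white 257 [219.24513619 200.35797665] [0.54157501 0.09145321 0.016     ]
side white 43 [207.90697674 209.3255814 ] [0.50436612 0.05481791 0.016     ]
side white 42 [198.42857143 217.        ] [0.47443501 0.02462864 0.016     ]
side white 178 [203.69101124 228.45505618] [ 0.4879993  -0.02425063  0.016
[... 1172 characters left out ...]
3 70
   33 [246.6969697  186.09090909] [0.67634213 0.06309749 0.03875751]
   31 [284.16129032 197.25806452] [ 0.64623497 -0.05454486  0.0402361 ]
0.095 269
   110 [276.10909091 154.15454545] [ 0.76486805 -0.02249184  0.10300494]
   15 [282.06666667 151.93333333] [ 0.77363232 -0.04030284  0.09901187]
   33 [271.         156.21212121] [ 0.75854018 -0.00753809  0.09939341]
   29 [279.06896552 158.4137931 ] [ 0.75276209 -0.03202685  0.09964016]
   12 [261.75 167.  ] [0.72127026 0.01860694 0.1087029 ]
   13 [257.         170.92307692] [0.71147495 0.03231251 0.09754879]
   16 [282.5 178.5] [ 0.69162938 -0.04462619  0.09846934]
   23 [300.2173913  209.86956522] [ 0.599818   -0.10000137  0.09792377]
```

View pics/crop0.png

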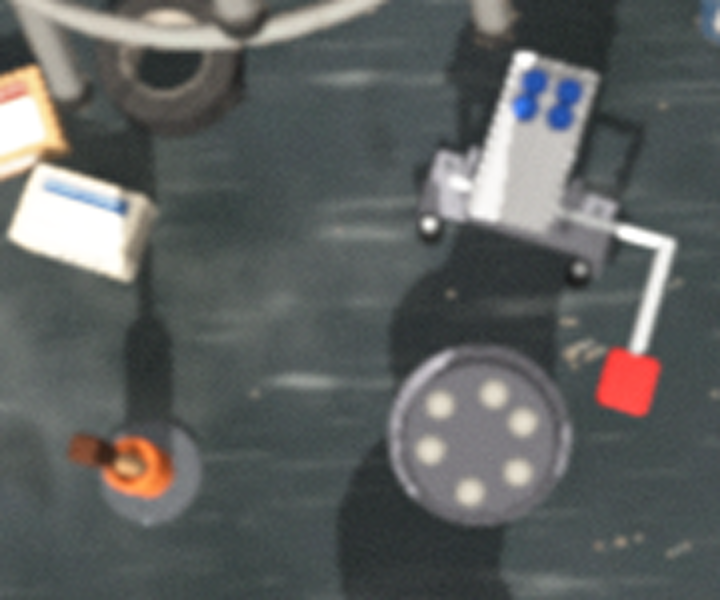

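The top and side estimates agree. Seat is about (0.6196, 0.0147), station yaw about -0.25, tub (0.515, 0.016), pad (0.554, -0.090) and stand (0.479, 0.266). I'll push the tub with two open fingers turned to the station yaw.

```bash
cat > g.py <<'E'
# usage: g.py x y z [yaw]: shifts in tool axes from the present pose
import sys
from h import *
from scipy.spatial.transform import Rotation as Ro
def R():
    q=status.read_state()["eef_rot"];return Ro.from_quat([q[1],q[2],q[3],q[0]]).as_matrix()
if __name__=="__main__":
    s=status.read_state();M=R();yaw=np.arctan2(M[1,0],M[0,0]);print("t",s["time_s"],"yaw",round(yaw,3),s["tool_pos"].round(4))
    a=[float(v) for v in sys.argv[1:]]
    for i in range(0,len(a),4): print("d",((np.array(a[i:i+3])-s["tool_pos"])@M).round(4),"turn",round(yaw-a[i+3],3))
E
python3 g.py .40 -.28 .40 -.25  .433 .037 .36 -.25 .433 .037 .19 -.25
python3 shift.py '[[[0.03, -0.03, 0, 0, 0.085], [0.06, -0.055, 0, 0, 0.085], [0.09, -0.08, 0, 0, 0.085], [0.12, -0.105, 0, 0, 0.085], [0.15, -0.13, 0, 0, 0.085], [0.18, -0.155, 0, 0, 0.085], [0.21, -0.18, 0, 0, 0.085], [0.24, -0.205, 0, 0, 0.085]]]' 60; python3 g.py .40 -.28 .40 -.25  .433 .037 .36 -.25
```

```text
time_s: 0.77
tool_pos: [0.3379, -0.3747, 0.4043]
eef_rot: [-0.0, 0.993, 0.118, -0.0]
ft_force: [0.4, 0.2, 0.6]
grip_width: 0.0851
grip_force: 0.0
t 0.7667 yaw 0.236 [ 0.3379 -0.3747  0.4043]
d [ 0.0825 -0.0776  0.0043] turn 0.486
d [ 0.1886 -0.3781  0.0444] turn 0.486
```

```bash
python3 shift.py '[[[0.03, -0.025, 0, 0.1, 0.085], [0.06, -0.05, 0, 0.2, 0.085], [0.085, -0.08, 0, 0.3, 0.085], [0.1, -0.12, 0, 0.4, 0.085], [0.115, -0.155, 0.01, 0.486, 0.085], [0.13, -0.19, 0.01, 0.486, 0.085], [0.14, -0.23, 0.02, 0.486, 0.085], [0.15, -0.27, 0.03, 0.486, 0.085]]]'; python3 g.py .433 .037 .36 -.25  .433 .037 .19 -.25
```

```text
time_s: 1.43
tool_pos: [0.42, -0.0786, 0.375]
eef_rot: [0.0, 0.992, -0.125, 0.001]
ft_force: [1.0, 1.0, 0.0]
grip_width: 0.0851
grip_force: 0.0
t 1.4333 yaw -0.25 [ 0.42   -0.0786  0.375 ]
d [-0.0161 -0.1153  0.015 ] turn -0.0
d [-0.0163 -0.1153  0.185 ] turn -0.0
```

```bash
python3 shift.py '[[[-0.005, -0.04, 0.01, 0, 0.085], [-0.01, -0.08, 0.02, 0, 0.085], [-0.016, -0.115, 0.04, 0, 0.085], [-0.016, -0.115, 0.08, 0, 0.085], [-0.016, -0.115, 0.12, 0, 0.085], [-0.016, -0.115, 0.155, 0, 0.085], [-0.016, -0.115, 0.185, 0, 0.085], [-0.016, -0.115, 0.185, 0, 0.085]]]'; python3 g.py .5375 .0408 .19 -.25  .5585 .0303 .19 -.25;python3 - <<'E'
from h import *
for n in("top","side"):
    d=vision.snapshot(n);np.save(f"pics/{n}1.npy",d,allow_pickle=True)
    im=d["image"][:,:,::-1];im=im[130:290,140:340] if n=="top" else im[100:260,120:320]
    cv2.imwrite(f"pics/{n}1.png",cv2.resize(im,(500,400)))
a=[cv2.imread(f"pics/{n}1.png") for n in("top","side")];cv2.imwrite("pics/b1.png",cv2.resize(np.hstack(a),(800,320)))
E
```

```text
time_s: 2.1
tool_pos: [0.429, 0.0345, 0.1846]
eef_rot: [0.001, 0.992, -0.124, -0.007]
ft_force: [-1.3, 0.2, -0.4]
grip_width: 0.0853
grip_force: 0.0
t 2.1 yaw -0.249 [0.429  0.0345 0.1846]
d [ 0.1035 -0.0329 -0.0069] turn 0.001
d [ 0.1264 -0.0279 -0.0072] turn 0.001
```

View pics/b1.png

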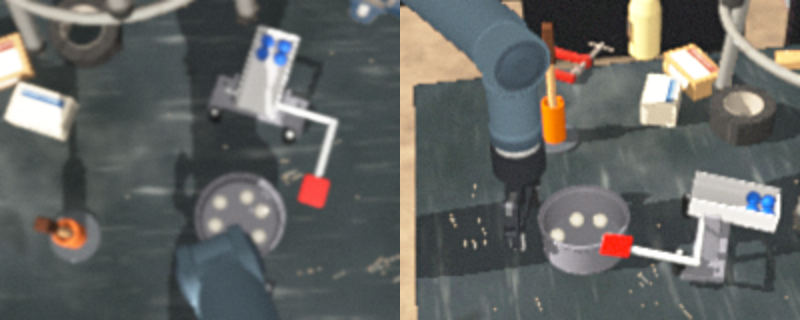

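Both fingers stand clear behind the tub: in the side crop the gripper is at (515,215) and the tub at (585,230). Now the push.

```bash
python3 shift.py '[[[0.01, -0.004, 0, 0, 0.085], [0.02, -0.004, 0, 0, 0.085], [0.03, -0.007, 0, 0, 0.085], [0.04, -0.01, 0, 0, 0.085], [0.05, -0.013, 0, 0, 0.085], [0.06, -0.016, 0, 0, 0.085], [0.07, -0.019, 0, 0, 0.085], [0.08, -0.022, 0, 0, 0.085]]]'; python3 shift.py '[[[0.008, -0.003, 0, 0, 0.085], [0.016, -0.005, 0, 0, 0.085], [0.024, -0.006, 0, 0, 0.085], [0.03, -0.006, 0, 0, 0.085], [0.034, -0.006, 0, 0, 0.085], [0.034, -0.006, 0, 0, 0.085]]]'
cat > tub.py <<'E'
from h import *
st=np.array([.6196,.0147]);ex=np.array([.969,-.247]);ey=np.array([.247,.969])
def fit(n):
    d=vision.snapshot(n);C=cloud(d)
    m=(abs(C[...,2]-.057)<.006)&(np.linalg.norm(C[...,:2]-[.60,.015],axis=2)<.11)
    P=C[m][:,:2]
    c=np.array([.60,.015]);best=None
    rng=np.random.default_rng(0)
    for _ in range(600):
        q=P[rng.choice(len(P),3,False)];A=np.c_[2*q,np.ones(3)]
        try:s=np.linalg.solve(A,(q**2).sum(1))
        except Exception:continue
        r=max(s[2]+s[:2]@s[:2],0)**.5
        if abs(r-.0645)>.004: continue
        k=abs(np.linalg.norm(P-s[:2],axis=1)-r)<.004
        if best is None or k.sum()>best.sum():best=k
    q=P[best];s=np.linalg.lstsq(np.c_[2*q,np.ones(len(q))],(q**2).sum(1),rcond=None)[0]
    e=s[:2]-st;print(n,s[:2].round(4),"r",round((s[2]+s[:2]@s[:2])**.5,4),"n",best.sum(),"off seat (st)",(e@ex).round(4),(e@ey).round(4))
if __name__=="__main__":
    for n in("top","side"): fit(n)
E
python3 tub.py; python3 g.py .5586 .0303 .19 -.25
```

```text
time_s: 2.87
tool_pos: [0.5164, 0.036, 0.1913]
eef_rot: [0.001, 0.992, -0.125, -0.001]
ft_force: [-5.8, -0.8, 5.4]
grip_width: 0.0849
grip_force: 4.2
time_s: 3.37
tool_pos: [0.5519, 0.0341, 0.1911]
eef_rot: [-0.001, 0.992, -0.125, 0.001]
ft_force: [-2.2, 0.9, 2.4]
grip_width: 0.0853
grip_force: 2.3
top [0.611  0.0176] r 0.0632 n 157 off seat (st) -0.0091 0.0007
side [0.6108 0.0161] r 0.0638 n 232 off seat (st) -0.0088 -0.0008
t 3.4667 yaw -0.25 [0.5516 0.0341 0.1909]
d [0.0077 0.0019 0.0009] turn -0.0
```

Offset is -9 mm along x and about 0 in y. I'll advance until the force shows contact with both bumpers.

```bash
python3 shift.py '[[[0.003, 0, 0, 0, 0.085], [0.006, 0, 0, 0, 0.085], [0.008, 0, 0, 0, 0.085], [0.008, 0, 0, 0, 0.085]]]';python3 shift.py '[[[0.002, 0, 0, 0, 0.085], [0.002, 0, 0, 0, 0.085]]]'; python3 shift.py '[[[0.001, 0, 0, 0, 0.085], [0.002, 0, 0, 0, 0.085], [0.002, 0, 0, 0, 0.085]]]'; python3 tub.py
```

```text
time_s: 3.8
tool_pos: [0.5576, 0.0324, 0.1901]
eef_rot: [0.0, 0.992, -0.124, -0.001]
ft_force: [-5.1, 1.8, 4.7]
grip_width: 0.0848
grip_force: 3.9
time_s: 3.97
tool_pos: [0.5592, 0.0319, 0.19]
eef_rot: [0.0, 0.992, -0.124, -0.001]
ft_force: [-5.4, 1.6, 4.4]
grip_width: 0.0851
grip_force: 4.3
time_s: 4.22
tool_pos: [0.56, 0.0319, 0.1899]
eef_rot: [0.0, 0.992, -0.124, -0.003]
ft_force: [-8.3, 3.4, 7.4]
grip_width: 0.0854
grip_force: 6.0
top [0.616  0.0161] r 0.0638 n 132 off seat (st) -0.0039 0.0005
side [0.6172 0.014 ] r 0.0639 n 221 off seat (st) -0.0021 -0.0012
```

```bash
python3 shift.py '[[[0.002, 0, 0, 0, 0.085], [0.003, 0, 0, 0, 0.085], [0.003, 0, 0, 0, 0.085]]]';python3 shift.py '[[[0.002, 0, 0, 0, 0.085], [0.003, 0, 0, 0, 0.085], [0.003, 0, 0, 0, 0.085]]]'; python3 tub.py
```

```text
time_s: 4.57
tool_pos: [0.5611, 0.0318, 0.1895]
eef_rot: [0.001, 0.992, -0.124, -0.006]
ft_force: [-13.3, 3.0, 12.7]
grip_width: 0.0849
grip_force: 9.4
time_s: 4.82
tool_pos: [0.5622, 0.0318, 0.1892]
eef_rot: [0.001, 0.992, -0.124, -0.009]
ft_force: [-17.9, 4.0, 18.0]
grip_width: 0.0852
grip_force: 12.9
top [0.6164 0.0164] r 0.0641 n 116 off seat (st) -0.0036 0.0008
side [0.6171 0.0139] r 0.064 n 205 off seat (st) -0.0022 -0.0013
```

The tub is seated: force rises while it doesn't move. Back off and go above the pad.

```bash
python3 shift.py '[[[-0.01, 0, 0, 0, 0.085], [-0.02, 0, 0, 0, 0.085], [-0.035, 0, 0, 0, 0.085], [-0.035, 0, -0.04, 0, 0.085], [-0.035, 0, -0.08, 0, 0.085], [-0.035, 0, -0.12, 0, 0.0], [-0.035, 0, -0.15, 0, 0.0], [-0.035, 0, -0.15, 0, 0]]]'; python3 tub.py; python3 g.py .553 -.0905 .32 -.25  .553 -.0905 .277 -.25
```

```text
time_s: 5.58
tool_pos: [0.5377, 0.0382, 0.348]
eef_rot: [-0.001, 0.992, -0.125, 0.009]
ft_force: [1.6, 0.3, -0.1]
grip_width: 0.0509
grip_force: 0.0
top [0.6166 0.0164] r 0.0639 n 103 off seat (st) -0.0033 0.001
side [0.6175 0.0138] r 0.0638 n 254 off seat (st) -0.0018 -0.0014
t 5.6833 yaw -0.251 [0.5351 0.0374 0.3421]
d [0.049  0.1195 0.0223] turn -0.001
d [0.0488 0.1195 0.0653] turn -0.001
```

```bash
python3 shift.py '[[[0.02, 0.04, 0, 0, 0], [0.035, 0.08, 0.01, 0, 0], [0.049, 0.119, 0.022, 0, 0], [0.049, 0.119, 0.022, 0, 0], [0.049, 0.119, 0.04, 0, 0], [0.049, 0.119, 0.055, 0, 0], [0.049, 0.119, 0.07, 0, 0], [0.049, 0.119, 0.07, 0, 0]]]'; python3 g.py .553 -.0905 .26 -.25
```

```text
time_s: 6.35
tool_pos: [0.5494, -0.0901, 0.265]
eef_rot: [0.0, 0.992, -0.125, -0.005]
ft_force: [-0.9, -0.9, 1.1]
grip_width: -0.0002
grip_force: 0.7
t 6.35 yaw -0.251 [ 0.5494 -0.0901  0.265 ]
d [ 0.0037 -0.0005  0.0049] turn -0.001
```

```bash
python3 shift.py '[[[0.002, 0, 0.008, 0, 0], [0.003, 0, 0.016, 0, 0], [0.005, 0, 0.024, 0, 0], [0.007, 0, 0.032, 0, 0], [0.009, 0, 0.04, 0, 0], [0.011, 0, 0.048, 0, 0], [0.013, 0, 0.055, 0, 0], [0.014, 0, 0.058, 0, 0]]]'; python3 shift.py '[[[0, 0, 0.003, 0, 0], [0, 0, 0.003, 0, 0], [0, 0, 0.003, 0, 0], [0, 0, 0.003, 0, 0], [0, 0, 0.003, 0, 0], [0, 0, 0.003, 0, 0], [0, 0, 0.003, 0, 0], [0, 0, 0.003, 0, 0]]]'; python3 - <<'E'
from h import *
for n in("top","side"):
    d=vision.snapshot(n)
    im=d["image"][:,:,::-1];im=im[130:290,190:350] if n=="top" else im[150:270,170:330]
    cv2.imwrite(f"pics/{n}2.png",cv2.resize(im,(400,400)))
a=[cv2.imread(f"pics/{n}2.png") for n in("top","side")];cv2.imwrite("pics/b2.png",np.hstack(a))
E
```

```text
time_s: 7.02
tool_pos: [0.5662, -0.093, 0.2112]
eef_rot: [-0.0, 0.992, -0.125, 0.0]
ft_force: [-0.2, 0.3, 1.1]
grip_width: -0.0001
grip_force: 0.7
time_s: 7.68
tool_pos: [0.5655, -0.0928, 0.2092]
eef_rot: [-0.0, 0.992, -0.125, 0.0]
ft_force: [0.1, 0.2, 1.1]
grip_width: 0.0001
grip_force: 0.7
```

View pics/b2.png

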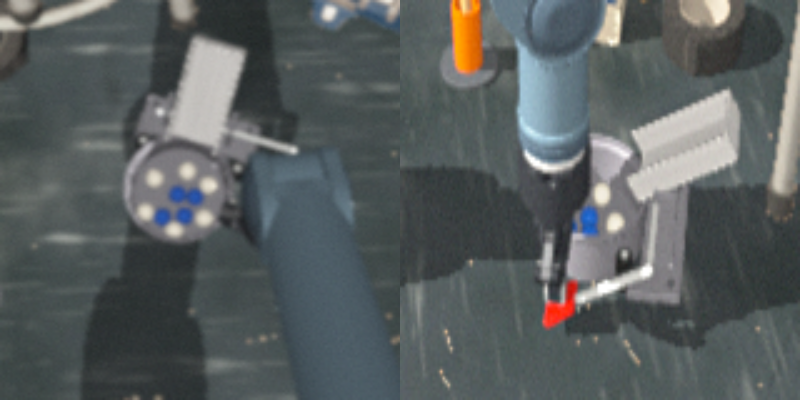

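All four blue beads are in the tub, at about (178–195, 193–217) in the left crop, and the tray is empty. Release the lever and go to the rod.

```bash
python3 shift.py '[[[-0.006, 0, -0.02, 0, 0], [-0.012, 0, -0.04, 0, 0], [-0.016, 0, -0.07, 0, 0], [-0.016, 0, -0.1, 0, 0], [-0.016, 0, -0.14, 0, 0.085], [-0.016, 0, -0.18, 0, 0.085], [-0.016, 0, -0.215, 0, 0.085], [-0.016, 0, -0.215, 0, 0.085]]]'; python3 g.py .479 .269 .424 -.25 .479 .269 .348 -.25; python3 tub.py;python3 - <<'E'
from h import *
for n in("top","side"):
    d=vision.snapshot(n);C=cloud(d)
    q=(abs(C[...,0]-.479)<.03)&(abs(C[...,1]-.268)<.03)
    for z0,z1 in((.1,.15),(.165,.2),(.2,.226)):
        P=C[q&(C[...,2]>z0)&(C[...,2]<z1)]
        if len(P)>4: print(n,z0,len(P),"x",np.percentile(P[:,0],[5,50,95]).round(4),"y",np.percentile(P[:,1],[5,50,95]).round(4), cv2.minAreaRect(((P[:,:2]-[.479,.268])*1000).astype(np.float32)))
E
```

```text
time_s: 8.45
tool_pos: [0.5529, -0.0888, 0.4332]
eef_rot: [0.001, 0.992, -0.125, 0.009]
ft_force: [1.3, 0.4, 1.2]
grip_width: 0.0481
grip_force: 0.0
t 8.45 yaw -0.25 [ 0.5529 -0.0888  0.4332]
d [-0.1604 -0.3283  0.0067] turn -0.0
d [-0.1617 -0.3282  0.0827] turn -0.0
top [0.6166 0.0159] r 0.0634 n 215 off seat (st) -0.0032 0.0004
side [0.6178 0.0142] r 0.0641 n 258 off seat (st) -0.0017 -0.001
top 0.1 17 x [0.473  0.4777 0.4836] y [0.2636 0.2651 0.2682] ((-0.9325399398803711, -2.3496551513671875), (4.800571441650391, 12.353130340576172), 75.31134033203125)
top 0.165 18 x [0.4704 0.4765 0.4831] y [0.2611 0.2621 0.2692] ((-3.7895960807800293, -3.801137924194336), (7.039432048797607, 18.136934280395508), 50.508216857910156)
top 0.2 31 x [0.4707 0.4782 0.486 ] y [0.2609 0.2626 0.2779] ((-0.8035426139831543, 1.175745964050293), (16.813800811767578, 18.479631423950195), 4.983663082122803)
side 0.1 55 x [0.4732 0.4791 0.4853] y [0.2612 0.2659 0.2695] ((0.04120922088623047, -3.1447649002075195), (11.692956924438477, 13.44136905670166), 86.56378173828125)
side 0.165 61 x [0.4702 0.4792 0.488 ] y [0.2585 0.2634 0.2711] ((3.4254112243652344, -4.806693077087402), (22.761892318725586, 18.62723731994629), 25.793428421020508)
side 0.2 46 x [0.4711 0.4786 0.4873] y [0.2568 0.2615 0.2693] ((0.1731433868408203, -2.10406494140625), (21.519948959350586, 16.76293182373047), 87.07235717773438)
```

The handle is nearly axis-aligned, centred at about (0.479, 0.270). I'll turn the tool to yaw 0.

```bash
python3 shift.py '[[[-0.018, -0.036, 0, -0.05, 0.085], [-0.036, -0.072, 0, -0.1, 0.085], [-0.054, -0.108, 0, -0.15, 0.085], [-0.072, -0.144, 0, -0.2, 0.085], [-0.09, -0.18, 0, -0.25, 0.085], [-0.108, -0.216, 0, -0.25, 0.085], [-0.126, -0.252, 0, -0.25, 0.085], [-0.144, -0.288, 0, -0.25, 0.085]]]'; python3 g.py .479 .27 .433 0 .479 .27 .348 0
```

```text
time_s: 9.32
tool_pos: [0.4805, 0.2268, 0.4217]
eef_rot: [0.001, 1.0, -0.0, -0.002]
ft_force: [0.5, -0.6, -0.4]
grip_width: 0.0852
grip_force: 0.0
t 9.3167 yaw -0.0 [0.4805 0.2268 0.4217]
d [-0.0015 -0.0432 -0.0114] turn -0.0
d [-0.0012 -0.0433  0.0736] turn -0.0
```

```bash
python3 shift.py '[[[-0.001, -0.022, -0.01, 0, 0.085], [-0.001, -0.043, -0.01, 0, 0.085], [-0.001, -0.043, -0.01, 0, 0.085], [-0.001, -0.043, 0.02, 0, 0.085], [-0.001, -0.043, 0.05, 0, 0.085], [-0.001, -0.043, 0.074, 0, 0.085], [-0.001, -0.043, 0.074, 0, 0.085], [-0.001, -0.043, 0.074, 0, 0.085]]]'; python3 g.py .479 .27 .348 0
```

```text
time_s: 9.98
tool_pos: [0.48, 0.2672, 0.3471]
eef_rot: [0.001, 1.0, -0.0, -0.003]
ft_force: [-0.2, -0.2, 1.3]
grip_width: 0.0849
grip_force: 0.0
t 9.9833 yaw -0.001 [0.48   0.2672 0.3471]
d [-0.001  -0.0028 -0.0009] turn -0.001
```

```bash
python3 shift.py '[[[0, 0, 0, 0, 0.0], [0, 0, 0, 0, 0], [0, 0, 0, 0, 0], [0, 0, 0, 0, 0], [0, 0, 0, 0, 0], [0, 0, 0, 0, 0], [0, 0, 0, 0, 0], [0, 0, 0, 0, 0]]]' 60; python3 g.py .479 .27 .348 0
```

```text
time_s: 10.65
tool_pos: [0.4812, 0.269, 0.351]
eef_rot: [-0.0, 1.0, -0.0, 0.001]
ft_force: [-0.3, -0.3, 4.2]
grip_width: 0.017
grip_force: 58.5
t 10.65 yaw -0.0 [0.4812 0.269  0.351 ]
d [-0.0022 -0.001   0.003 ] turn -0.0
```

Gripped (17 mm, 58 N). Lift straight up and measure the rod's foot in the grasp.

```bash
python3 shift.py '[[[0, 0, -0.02, 0, 0], [0, 0, -0.04, 0, 0], [0, 0, -0.065, 0, 0], [0, 0, -0.09, 0, 0], [0, 0, -0.12, 0, 0], [0, 0, -0.15, 0, 0], [0, 0, -0.15, 0, 0], [0, 0, -0.15, 0, 0]]]'; python3 g.py .641 .009 .50 0 
cat > rod.py <<'E'
from h import *
p=status.read_state()["tool_pos"]
for n in("top","side"):
    d=vision.snapshot(n);C=cloud(d);H=hsv(d)
    cam=-d["view"][:3,:3].T@d["view"][:3,3]
    q=(np.linalg.norm(C[...,:2]-p[:2],axis=2)<.035)&(C[...,2]>p[2]-.345)&(C[...,2]<p[2]-.19)&(C[...,2]>.085)&(H[...,0]>5)&(H[...,0]<28)&(H[...,1]>50)
    P=C[q]
    v=cam[:2]-p[:2];v/=np.linalg.norm(v)
    zz=P[:,2]
    print(n,len(P),"zmin rel tcp",(np.percentile(zz,2)-p[2]).round(4))
    for a,b in((.345,.31),(.31,.275),(.275,.235)):
        k=(zz>p[2]-a)&(zz<p[2]-b)
        if k.sum()>3: print("  ",a,k.sum(),((np.median(P[k][:,:2],0)-v*.005)-p[:2]).round(4))
    im=d["image"][:,:,::-1];im=im[90:290,100:300]
    cv2.imwrite(f"pics/{n}3.png",cv2.resize(im,(400,400)))
a=[cv2.imread(f"pics/{n}3.png") for n in("top","side")];cv2.imwrite("pics/b3.png",np.hstack(a))
E
python3 rod.py
```

```text
time_s: 11.32
tool_pos: [0.4809, 0.2693, 0.5019]
eef_rot: [-0.001, 1.0, -0.0, 0.002]
ft_force: [-0.7, 0.7, -0.6]
grip_width: 0.017
grip_force: 58.6
t 11.3167 yaw -0.0 [0.4809 0.2693 0.5019]
d [0.1601 0.2603 0.0021] turn -0.0
top 33 zmin rel tcp -0.3343
   0.345 11 [-0.0028 -0.    ]
   0.31 12 [-0.0033 -0.0002]
   0.275 8 [-0.0052  0.0018]
side 175 zmin rel tcp -0.3374
   0.345 35 [-0.0026  0.0003]
   0.31 41 [-0.003  -0.0013]
   0.275 45 [-0.0016 -0.002 ]
```

View pics/b3.png

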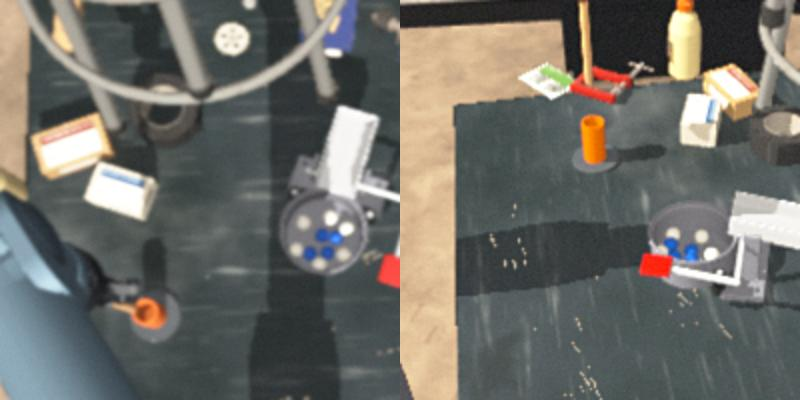

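The rod hangs vertically with its foot about 3 mm nearer the robot than the TCP. The stand is clear at right crop (593,140) and the tub holds all the beads. Next I'll locate the beads to choose an entry spot.

```bash
python3 shift.py '[[[0.02, 0.035, 0, 0, 0], [0.04, 0.07, 0, 0, 0], [0.06, 0.105, 0, 0, 0], [0.08, 0.14, 0, 0, 0], [0.1, 0.17, 0, 0, 0], [0.12, 0.2, 0, 0, 0], [0.14, 0.23, 0, 0, 0], [0.145, 0.236, 0, 0, 0]]]' & wait; python3 - <<'E'
from h import *
c=np.array([.617,.015]);ex=np.array([.969,-.247]);ey=np.array([.247,.969])
d=vision.snapshot("top");H=hsv(d)
g=np.mgrid[0:384,0:512];P=onplane(d,np.c_[g[1].ravel(),g[0].ravel()],.016).reshape(384,512,3)
inside=np.linalg.norm(P[...,:2]-c,axis=2)<.06
for n,m in(("w",(H[...,1]<60)&(H[...,2]>150)),("b",(H[...,0]>100)&(H[...,0]<130)&(H[...,1]>150)&(H[...,2]>60))):
    k,l,st,cc=cv2.connectedComponentsWithStats((m&inside).astype(np.uint8))
    for i in range(1,k):
        if st[i,4]>8:
            e=onplane(d,[cc[i]],.016)[0][:2]-c;print(n,st[i,4],(e@ex).round(4),(e@ey).round(4))
E
python3 g.py .6439 .009 .50 0
```

```text
time_s: 12.08
tool_pos: [0.6282, 0.0234, 0.4962]
eef_rot: [0.003, 1.0, -0.006, -0.002]
ft_force: [-0.6, -2.0, -1.0]
grip_width: 0.017
grip_force: 58.7
w 17 0.0312 0.0147
w 11 0.0389 -0.0051
w 15 0.0228 -0.0184
w 26 0.008 -0.0456
w 23 -0.0359 0.0354
w 10 -0.0284 -0.0076
t 12.1333 yaw -0.011 [0.628  0.0246 0.4961]
d [ 0.0161  0.0154 -0.0039] turn -0.011
```

```bash
python3 - <<'E'
from h import *
c=np.array([.617,.015]);ex=np.array([.969,-.247]);ey=np.array([.247,.969])
d=vision.snapshot("top");im=cv2.imread("pics/top3.png");H=cv2.cvtColor(im,cv2.COLOR_BGR2HSV).astype(int)
h,w=H.shape[:2];g=np.mgrid[0:h,0:w];px=np.c_[g[1].ravel(),g[0].ravel()]/2-.25+[100,90]
P=onplane(d,px,.016).reshape(h,w,3);px=px.reshape(h,w,2)
ins=np.linalg.norm(P[...,:2]-c,axis=2)<.057
for n,m in(("w",(H[...,1]<60)&(H[...,2]>150)),("b",(H[...,0]>100)&(H[...,0]<130)&(H[...,1]>150)&(H[...,2]>60))):
    m=cv2.erode((m&ins).astype(np.uint8),np.ones((3,3)))
    k,l,st,cc=cv2.connectedComponentsWithStats(m)
    for i in range(1,k):
        if st[i,4]>8:
            e=P[l==i].mean(0)[:2]-c;print(n,st[i,4],(e@ex).round(4),(e@ey).round(4))
E
```

```text
w 242 0.0345 -0.0062
w 119 0.0093 0.0353
w 153 0.0196 -0.0319
w 96 -0.0345 0.0328
w 116 -0.0212 -0.0394
w 95 -0.046 -0.0075
b 129 -0.0008 -0.0097
b 43 -0.0253 -0.0146
b 43 -0.035 0.011
```

The space near station offset (0.022, 0.016), on the tray side, is free of beads. Lower the rod there.

```bash
python3 g.py .6437 .025 .496 0; python3 shift.py '[[[0.015, 0, 0, 0, 0], [0.016, 0, 0, 0, 0], [0.016, 0, 0, 0, 0], [0.016, 0, 0, 0, 0]]]'; python3 g.py .6437 .025 .45 0 .6437 .025 .352 0
```

```text
t 12.1833 yaw -0.007 [0.6267 0.0283 0.4966]
d [0.0171 0.0032 0.0005] turn -0.007
time_s: 12.52
tool_pos: [0.6408, 0.0347, 0.4994]
eef_rot: [-0.0, 1.0, 0.001, -0.001]
ft_force: [0.1, -0.0, -1.4]
grip_width: 0.0173
grip_force: 58.7
t 12.5167 yaw 0.003 [0.6408 0.0347 0.4994]
d [0.003  0.0098 0.0493] turn 0.003
d [0.0032 0.0098 0.1473] turn 0.003
```

```bash
python3 shift.py '[[[0.003, 0.008, 0, 0, 0], [0.003, 0.008, 0, 0, 0], [0.003, 0.008, 0.025, 0, 0], [0.003, 0.008, 0.05, 0, 0], [0.003, 0.008, 0.065, 0, 0], [0.003, 0.008, 0.065, 0, 0], [0.003, 0.008, 0.065, 0, 0]]]'; python3 g.py .6437 .025 .352 0; python3 rod.py
```

```text
time_s: 13.1
tool_pos: [0.6444, 0.0241, 0.4342]
eef_rot: [0.0, 1.0, -0.0, -0.001]
ft_force: [0.3, 1.0, 0.1]
grip_width: 0.0172
grip_force: 58.8
t 13.1 yaw -0.001 [0.6444 0.0241 0.4342]
d [-0.0005 -0.001   0.0822] turn -0.001Traceback (most recent call last):
  File "rod.py", line 10, in <module>
    print(n,len(P),"zmin rel tcp",(np.percentile(zz,2)-p[2]).round(4))
                                   ~~~~~~~~~~~~~^^^^^^
    return _quantile_unchecked(
        a, q, axis, out, overwrite_input, method, keepdims, weights)
    return _ureduce(a,
                    func=_quantile_ureduce_func,
    ...<5 lines>...
                    overwrite_input=overwrite_input,
                    method=method)
    r = func(a, **kwargs)
    result = _quantile(arr,
                       quantiles=q,
    ...<2 lines>...
                       out=out,
                       weights=wgt)
    slices_having_nans = np.isnan(arr[-1, ...])
                                  ~~~^^^^^^^^^
IndexError: index -1 is out of bounds for axis 0 with size 0
```

Rod occluded from above by the arm. Position is on target, so lower slowly and watch the force.

```bash
python3 shift.py '[[[0, 0, 0.012, 0, 0], [0, 0, 0.024, 0, 0], [0, 0, 0.036, 0, 0], [0, 0, 0.046, 0, 0], [0, 0, 0.056, 0, 0], [0, 0, 0.064, 0, 0], [0, 0, 0.07, 0, 0], [0, 0, 0.07, 0, 0]]]'; python3 shift.py '[[[0, 0, 0.005, 0, 0], [0, 0, 0.01, 0, 0], [0, 0, 0.011, 0, 0], [0, 0, 0.011, 0, 0]]]'; python3 g.py .6437 .025 .352 0;python3 tub.py
```

```text
time_s: 13.82
tool_pos: [0.6442, 0.0246, 0.3629]
eef_rot: [0.0, 1.0, -0.0, -0.002]
ft_force: [-0.5, -0.1, -0.5]
grip_width: 0.0172
grip_force: 58.8
time_s: 14.15
tool_pos: [0.6447, 0.0246, 0.3537]
eef_rot: [0.0, 1.0, -0.0, -0.0]
ft_force: [0.3, -0.0, -0.3]
grip_width: 0.0173
grip_force: 58.8
t 14.15 yaw -0.0 [0.6447 0.0246 0.3537]
d [-0.001  -0.0004  0.0017] turn -0.0
top [0.6169 0.0158] r 0.0635 n 97 off seat (st) -0.0029 0.0004
side [0.6175 0.0141] r 0.0636 n 252 off seat (st) -0.0019 -0.0011
```

```bash
python3 shift.py '[[[0.001, 0.01, 0.001, 0, 0], [-0.001, 0.02, 0.001, 0, 0], [-0.007, 0.028, 0.001, 0, 0], [-0.015, 0.034, 0.001, 0, 0], [-0.025, 0.036, 0.001, 0, 0], [-0.035, 0.034, 0.001, 0, 0], [-0.043, 0.028, 0.001, 0, 0], [-0.049, 0.02, 0.001, 0, 0]]]';python3 tub.py; python3 g.py .5957 .005 .352 0
```

```text
time_s: 14.92
tool_pos: [0.5943, 0.0044, 0.353]
eef_rot: [0.0, 1.0, -0.001, -0.001]
ft_force: [-0.6, -0.3, 0.4]
grip_width: 0.0172
grip_force: 58.7
top [0.6174 0.0151] r 0.0643 n 59 off seat (st) -0.0022 -0.0002
side [0.6173 0.0144] r 0.0638 n 251 off seat (st) -0.0021 -0.0009
t 15.0167 yaw 0.004 [0.5942 0.0082 0.3533]
d [0.0015 0.0032 0.0012] turn 0.004
```

```bash
python3 shift.py '[[[-0.002, -0.01, 0, 0, 0], [0, -0.02, 0, 0, 0], [0.006, -0.028, 0, 0, 0], [0.014, -0.034, 0, 0, 0], [0.024, -0.036, 0, 0, 0], [0.034, -0.034, 0, 0, 0], [0.042, -0.028, 0, 0, 0], [0.048, -0.02, 0, 0, 0]]]'; python3 g.py .6437 .025 .352 0; python3 shift.py '[[[0.002, 0.01, 0, 0, 0], [0, 0.02, 0, 0, 0], [-0.006, 0.028, 0, 0, 0], [-0.014, 0.034, 0, 0, 0], [-0.024, 0.036, 0, 0, 0], [-0.034, 0.034, 0, 0, 0], [-0.042, 0.028, 0, 0, 0], [-0.048, 0.02, 0, 0, 0]]]';python3 g.py .5957 .005 .352 0
```

```text
time_s: 15.68
tool_pos: [0.645, 0.0262, 0.353]
eef_rot: [-0.002, 1.0, 0.001, -0.0]
ft_force: [-1.1, 0.7, -0.0]
grip_width: 0.0173
grip_force: 59.0
t 15.6833 yaw 0.001 [0.645  0.0262 0.353 ]
d [-0.0013  0.0012  0.001 ] turn 0.001
time_s: 16.35
tool_pos: [0.5945, 0.0042, 0.3533]
eef_rot: [0.001, 1.0, -0.001, 0.0]
ft_force: [0.8, 1.3, 0.1]
grip_width: 0.0172
grip_force: 59.0
t 16.35 yaw -0.001 [0.5945 0.0042 0.3533]
d [ 0.0012 -0.0008  0.0013] turn -0.001
```

```bash
python3 shift.py '[[[-0.002, -0.01, 0, 0, 0], [0, -0.02, 0, 0, 0], [0.006, -0.028, 0, 0, 0], [0.014, -0.034, 0, 0, 0], [0.024, -0.036, 0, 0, 0], [0.034, -0.034, 0, 0, 0], [0.042, -0.028, 0, 0, 0], [0.048, -0.02, 0, 0, 0]]]'; python3 shift.py '[[[0.002, 0.01, 0, 0, 0], [0.001, 0.016, 0, 0, 0], [0.001, 0.016, 0, 0, 0], [0.001, 0.016, 0, 0, 0]]]'; python3 g.py .6457 .015 .352 0; python3 tub.py
```

```text
time_s: 17.02
tool_pos: [0.6452, 0.0248, 0.3528]
eef_rot: [-0.0, 1.0, 0.0, 0.0]
ft_force: [0.6, -0.8, -0.2]
grip_width: 0.0174
grip_force: 59.0
time_s: 17.35
tool_pos: [0.6445, 0.007, 0.3528]
eef_rot: [0.0, 1.0, -0.001, -0.0]
ft_force: [0.2, 0.9, -0.4]
grip_width: 0.0175
grip_force: 59.1
t 17.35 yaw -0.003 [0.6445 0.007  0.3528]
d [ 0.0012 -0.008   0.0008] turn -0.003
top [0.6158 0.0153] r 0.0631 n 122 off seat (st) -0.0039 -0.0004
side [0.6171 0.0127] r 0.0638 n 232 off seat (st) -0.0019 -0.0025
```

```bash
python3 shift.py '[[[0, 0, -0.02, 0, 0], [0, 0, -0.045, 0, 0], [0, 0, -0.075, 0, 0], [0, 0, -0.11, 0, 0], [0, 0, -0.15, 0, 0], [0, 0, -0.15, 0, 0], [-0.01, -0.02, -0.15, 0, 0], [-0.025, -0.05, -0.15, 0, 0]]]'; python3 shift.py '[[[-0.02, -0.035, 0, 0, 0], [-0.04, -0.07, 0, 0, 0], [-0.06, -0.105, 0, 0, 0], [-0.08, -0.14, 0, 0, 0], [-0.1, -0.17, 0, 0, 0], [-0.12, -0.2, 0, 0, 0], [-0.125, -0.21, 0, 0, 0], [-0.125, -0.21, 0, 0, 0]]]'; python3 tub.py; python3 g.py .4812 .269 .50 0; python3 - <<'E'
from h import *
for n in("top","side"):
    d=vision.snapshot(n)
    im=d["image"][:,:,::-1];im=im[130:290,180:340] if n=="top" else im[150:270,170:330]
    cv2.imwrite(f"pics/{n}4.png",cv2.resize(im,(400,400),interpolation=cv2.INTER_CUBIC))
a=[cv2.imread(f"pics/{n}4.png") for n in("top","side")];cv2.imwrite("pics/b4.png",np.hstack(a))
E
```

```text
time_s: 18.12
tool_pos: [0.6208, 0.0549, 0.5039]
eef_rot: [0.001, 1.0, -0.004, 0.002]
ft_force: [0.3, -0.1, -2.0]
grip_width: 0.0174
grip_force: 59.1
time_s: 18.78
tool_pos: [0.4905, 0.2744, 0.5038]
eef_rot: [-0.001, 1.0, 0.006, 0.0]
ft_force: [-0.3, 1.0, -0.2]
grip_width: 0.0174
grip_force: 59.1
top [0.6159 0.0149] r 0.0634 n 258 off seat (st) -0.0036 -0.0007
side [0.6168 0.0131] r 0.0638 n 266 off seat (st) -0.0024 -0.0023
t 18.8833 yaw 0.002 [0.4944 0.2691 0.5031]
d [-0.0132  0.0001  0.0031] turn 0.002
```

View pics/b4.png

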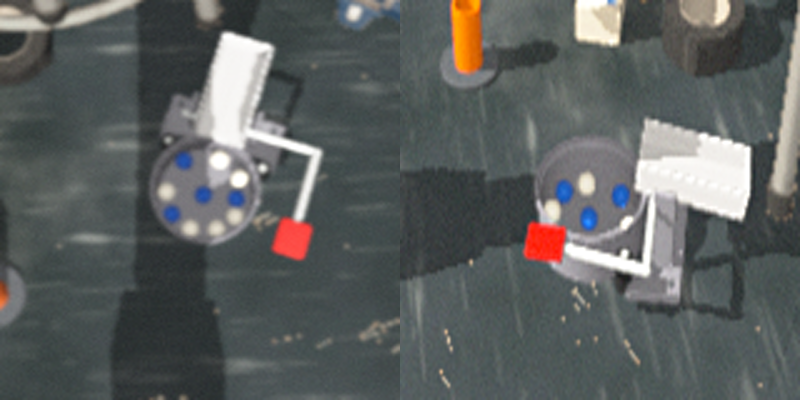

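All ten beads are in the tub and spread out, with the blue ones at (184,160), (172,213), (204,195) and (236,199). Return the rod.

```bash
python3 shift.py '[[[-0.013, 0, 0, 0, 0], [-0.013, 0, 0, 0, 0], [-0.013, 0, 0, 0, 0], [-0.013, 0, 0, 0, 0]]]'; python3 g.py .4812 .269 .43 0; python3 rod.py; python3 - <<'E'
from h import *
# stand tube axis: rim edges in side/top clouds
for n in("top","side"):
    d=vision.snapshot(n);C=cloud(d);H=hsv(d)
    o=(H[...,0]>4)&(H[...,0]<20)&(H[...,1]>190)&(np.linalg.norm(C[...,:2]-[.479,.27],axis=2)<.035)
    P=C[o&(abs(C[...,2]-.078)<.005)];print(n,len(P),P.min(0)[:2],P.max(0)[:2])
E
```

```text
time_s: 19.32
tool_pos: [0.4829, 0.2676, 0.503]
eef_rot: [0.0, 1.0, -0.001, 0.0]
ft_force: [-0.3, -0.3, -0.8]
grip_width: 0.0174
grip_force: 59.1
t 19.3167 yaw -0.002 [0.4829 0.2676 0.503 ]
d [-0.0017 -0.0014  0.073 ] turn -0.002
top 53 zmin rel tcp -0.3317
   0.345 13 [-0.0072 -0.0003]
   0.31 18 [-0.0055 -0.0006]
   0.275 14 [-0.0078  0.0007]
side 174 zmin rel tcp -0.3345
   0.345 31 [-0.0055  0.0011]
   0.31 45 [-0.0049  0.0001]
   0.275 42 [-0.0041 -0.0018]
top 5 [0.47338071 0.25192251] [0.49038422 0.25571483]
side 44 [0.46245045 0.24716681] [0.49547696 0.28949023]
```

```bash
python3 shift.py '[[[0.002, -0.002, 0.02, 0, 0], [0.002, -0.002, 0.045, 0, 0], [0.002, -0.002, 0.065, 0, 0], [0.002, -0.002, 0.08, 0, 0], [0.002, -0.002, 0.095, 0, 0], [0.002, -0.002, 0.11, 0, 0], [0.002, -0.002, 0.125, 0, 0], [0.002, -0.002, 0.125, 0, 0]]]'; python3 shift.py '[[[0, 0, 0.01, 0, 0], [0, 0, 0.018, 0, 0], [0, 0, 0.022, 0, 0], [0, 0, 0.022, 0, 0]]]'; python3 g.py .4812 .269 .351 0
```

```text
time_s: 20.18
tool_pos: [0.483, 0.2696, 0.3747]
eef_rot: [0.001, 1.0, -0.0, -0.003]
ft_force: [-0.5, -1.7, -1.1]
grip_width: 0.0172
grip_force: 59.1
time_s: 20.52
tool_pos: [0.4836, 0.2705, 0.3552]
eef_rot: [0.0, 1.0, -0.0, -0.001]
ft_force: [1.3, 0.2, 0.2]
grip_width: 0.0172
grip_force: 59.1
t 20.5167 yaw -0.0 [0.4836 0.2705 0.3552]
d [-0.0024  0.0015  0.0042] turn -0.0
```

```bash
python3 shift.py '[[[0, 0, 0.002, 0, 0], [0, 0, 0.004, 0, 0], [0, 0, 0.004, 0, 0]]]'; python3 shift.py '[[[0, 0, 0, 0, 0.04], [0, 0, 0, 0, 0.085], [0, 0, 0, 0, 0.085], [0, 0, 0, 0, 0.085], [0, 0, 0, 0, 0.085], [0, 0, 0, 0, 0.085], [0, 0, 0, 0, 0.085], [0, 0, 0, 0, 0.085]]]'; python3 shift.py '[[[0, 0, -0.02, 0, 0.085], [0, 0, -0.05, 0, 0.085], [0, 0, -0.09, 0, 0.085], [0, 0, -0.13, 0, 0.085], [0.01, 0.03, -0.13, 0, 0.085], [0.01, 0.06, -0.13, 0, 0.085], [0.01, 0.09, -0.13, 0, 0.085], [0.01, 0.09, -0.13, 0, 0.085]]]'; python3 tub.py;python3 tub.py; python3 - <<'E'
from h import *
for n in("top","side"):
    d=vision.snapshot(n);C=cloud(d)
    q=(abs(C[...,0]-.479)<.03)&(abs(C[...,1]-.268)<.03)
    for z0,z1 in((.1,.15),(.165,.2),(.2,.226)):
        P=C[q&(C[...,2]>z0)&(C[...,2]<z1)]
        if len(P)>4: print(n,z0,len(P),np.median(P,0).round(4),P[:,2].max())
E
python3 g.py .45 .055 .35 -.25
```

```text
time_s: 20.77
tool_pos: [0.4839, 0.2708, 0.3522]
eef_rot: [-0.0, 1.0, -0.0, 0.0]
ft_force: [-0.4, 0.1, -0.9]
grip_width: 0.0173
grip_force: 59.1
time_s: 21.43
tool_pos: [0.4838, 0.2707, 0.3521]
eef_rot: [-0.0, 1.0, -0.0, 0.0]
ft_force: [0.1, 0.4, 0.1]
grip_width: 0.0854
grip_force: 0.0
time_s: 22.1
tool_pos: [0.4953, 0.1735, 0.4818]
eef_rot: [0.003, 1.0, -0.005, 0.0]
ft_force: [0.3, -1.3, -0.5]
grip_width: 0.085
grip_force: 0.0
top [0.616  0.0151] r 0.0634 n 252 off seat (st) -0.0036 -0.0005
side [0.6172 0.013 ] r 0.0639 n 266 off seat (st) -0.0019 -0.0023
top [0.6159 0.0149] r 0.0634 n 258 off seat (st) -0.0036 -0.0007
side [0.6172 0.013 ] r 0.0638 n 269 off seat (st) -0.0019 -0.0023
side 0.1 56 [0.4943 0.2675 0.1268] 0.14947849266942426
side 0.165 39 [0.5016 0.2654 0.1817] 0.19985723110465148
side 0.2 18 [0.5055 0.2657 0.211 ] 0.22499925291300216
t 22.4 yaw 0.003 [0.4933 0.1824 0.4821]
d [-0.0437  0.1274  0.132 ] turn 0.253
```

The rod stands in its tube, leaning slightly. The stir shifted the tub about 1 mm to the right, so I'll nudge it gently back into both bumpers.

```bash
python3 shift.py '[[[0, 0.03, 0, 0.1, 0.085], [0, 0.06, 0, 0.2, 0.085], [0, 0.09, 0.03, 0.253, 0.085], [0, 0.12, 0.06, 0.253, 0.085], [0, 0.135, 0.09, 0.253, 0.085], [0, 0.135, 0.12, 0.253, 0.085], [0, 0.135, 0.12, 0.253, 0.085]]]'; python3 g.py .5005 .045 .25 -.25 .5005 .045 .19 -.25
```

```text
time_s: 22.98
tool_pos: [0.4908, 0.0446, 0.3559]
eef_rot: [0.001, 0.992, -0.127, -0.006]
ft_force: [-1.0, 0.4, -1.0]
grip_width: 0.0851
grip_force: 0.0
t 22.9833 yaw -0.254 [0.4908 0.0446 0.3559]
d [ 0.0106 -0.0032  0.1058] turn -0.004
d [ 0.0113 -0.0034  0.1658] turn -0.004
```

```bash
python3 shift.py '[[[0, -0.004, 0.04, 0, 0.085], [0, -0.004, 0.08, 0, 0.085], [0, -0.004, 0.12, 0, 0.085], [0, -0.004, 0.15, 0, 0.085], [0, -0.004, 0.165, 0, 0.085], [0, -0.004, 0.165, 0, 0.085], [0, -0.004, 0.165, 0, 0.085]]]'; python3 g.py .5505 .0324 .19 -.25 .560 .030 .19 -.25
```

```text
time_s: 23.57
tool_pos: [0.4956, 0.0514, 0.1977]
eef_rot: [-0.001, 0.992, -0.125, 0.0]
ft_force: [0.9, 0.3, -0.6]
grip_width: 0.0852
grip_force: 0.0
t 23.5667 yaw -0.251 [0.4956 0.0514 0.1977]
d [0.0579 0.0048 0.0077] turn -0.001
d [0.0677 0.0048 0.0077] turn -0.001
```

```bash
python3 shift.py '[[[0.015, 0.003, 0.004, 0, 0.085], [0.03, 0.003, 0.006, 0, 0.085], [0.042, 0.003, 0.006, 0, 0.085], [0.05, 0.003, 0.006, 0, 0.085], [0.056, 0.003, 0.006, 0, 0.085], [0.06, 0.003, 0.006, 0, 0.085], [0.062, 0.003, 0.006, 0, 0.085], [0.062, 0.003, 0.006, 0, 0.085]]]'; python3 shift.py '[[[0.002, 0, 0, 0, 0.085], [0.004, 0, 0, 0, 0.085], [0.004, 0, 0, 0, 0.085]]]'; python3 tub.py
```

```text
time_s: 24.23
tool_pos: [0.5543, 0.0313, 0.1916]
eef_rot: [-0.0, 0.992, -0.126, 0.0]
ft_force: [0.6, -0.2, -1.0]
grip_width: 0.0851
grip_force: 0.0
time_s: 24.48
tool_pos: [0.5572, 0.0308, 0.1907]
eef_rot: [-0.0, 0.992, -0.126, -0.001]
ft_force: [-1.0, 0.6, 0.5]
grip_width: 0.0851
grip_force: 0.6
top [0.6154 0.015 ] r 0.064 n 137 off seat (st) -0.0041 -0.0007
side [0.6164 0.0129] r 0.0639 n 224 off seat (st) -0.0026 -0.0025
```

```bash
python3 shift.py '[[[0.002, -0.001, 0, 0, 0.085], [0.003, -0.001, 0, 0, 0.085], [0.003, -0.001, 0, 0, 0.085]]]'; python3 shift.py '[[[0.002, 0, 0, 0, 0.085], [0.003, 0, 0, 0, 0.085], [0.003, 0, 0, 0, 0.085]]]'; python3 tub.py
```

```text
time_s: 24.83
tool_pos: [0.5595, 0.0312, 0.1904]
eef_rot: [0.0, 0.992, -0.126, -0.003]
ft_force: [-5.7, 2.3, 2.9]
grip_width: 0.085
grip_force: 3.1
time_s: 25.08
tool_pos: [0.5606, 0.0312, 0.1901]
eef_rot: [0.001, 0.992, -0.126, -0.005]
ft_force: [-10.3, 2.7, 6.8]
grip_width: 0.085
grip_force: 6.0
top [0.6162 0.015 ] r 0.0637 n 129 off seat (st) -0.0034 -0.0005
side [0.6168 0.013 ] r 0.0639 n 217 off seat (st) -0.0023 -0.0023
```

```bash
python3 shift.py '[[[0.001, -0.002, 0, 0, 0.085], [0.002, -0.003, 0, 0, 0.085], [0.002, -0.003, 0, 0, 0.085]]]'; python3 tub.py
```

```text
time_s: 25.43
tool_pos: [0.5618, 0.0319, 0.1898]
eef_rot: [0.003, 0.992, -0.127, -0.008]
ft_force: [-13.4, 1.2, 10.6]
grip_width: 0.0849
grip_force: 9.1
top [0.6163 0.0153] r 0.0639 n 118 off seat (st) -0.0033 -0.0003
side [0.6174 0.013 ] r 0.0638 n 207 off seat (st) -0.0017 -0.0022
```

The tub doesn't give against the bumpers, with the x offset back to its seated value. Withdraw and do a final check.

```bash
python3 shift.py '[[[-0.003, 0.003, 0, 0, 0.085], [-0.015, 0.003, 0, 0, 0.085], [-0.04, 0.003, 0, 0, 0.085], [-0.05, 0.003, -0.03, 0, 0.085], [-0.05, 0.003, -0.07, 0, 0.085], [-0.05, 0.003, -0.11, 0, 0.085], [-0.05, 0.003, -0.15, 0, 0.085], [-0.08, 0.003, -0.17, 0, 0.085]]]'; python3 shift.py '[[[-0.02, 0.03, 0, 0, 0.085], [-0.02, 0.06, 0, 0, 0.085], [-0.02, 0.1, 0, 0, 0.085], [-0.02, 0.14, 0, 0, 0.085], [-0.02, 0.14, 0, 0, 0.085]]]'; python3 tub.py; python3 - <<'E'
from h import *
for n in("top","side"):
    d=vision.snapshot(n)
    im=d["image"][:,:,::-1];im=im[130:290,140:300] if n=="top" else im[90:250,150:310]
    cv2.imwrite(f"pics/{n}5.png",cv2.resize(im,(400,400),interpolation=cv2.INTER_CUBIC))
a=[cv2.imread(f"pics/{n}5.png") for n in("top","side")];cv2.imwrite("pics/b5.png",np.hstack(a))
E
```

```text
time_s: 26.2
tool_pos: [0.4945, 0.0475, 0.3679]
eef_rot: [-0.002, 0.992, -0.129, 0.008]
ft_force: [2.1, -0.8, 1.3]
grip_width: 0.085
grip_force: 0.0
time_s: 26.62
tool_pos: [0.432, -0.0899, 0.3614]
eef_rot: [0.003, 0.991, -0.133, 0.0]
ft_force: [-0.3, -1.2, -0.3]
grip_width: 0.0848
grip_force: 0.0
top [0.6162 0.0142] r 0.0636 n 242 off seat (st) -0.0032 -0.0013
side [0.6171 0.0124] r 0.0637 n 272 off seat (st) -0.0019 -0.0029
```

View pics/b5.png

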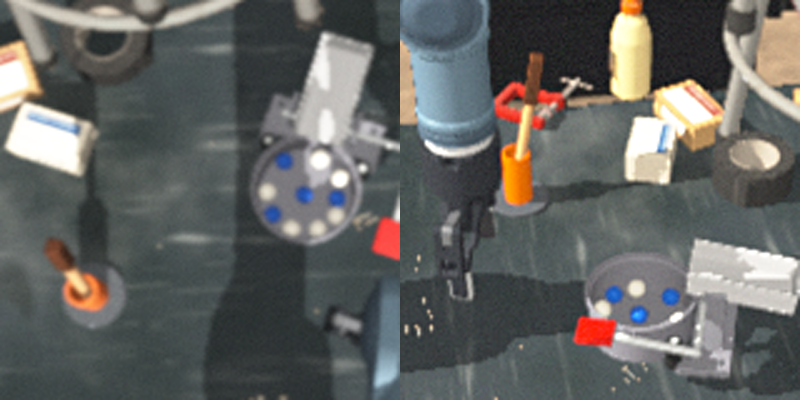

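The withdrawal dragged the tub back about 1 mm to the right. Against the measured bumper positions that leaves roughly a 2 mm gap at the left one. I'll push again with the tool offset left, so the right finger drives the tub left along the right bumper, then withdraw straight back.

```bash
python3 g.py .4924 .0555 .34 -.25 .4924 .0555 .19 -.25
```

```text
t 26.8167 yaw -0.253 [ 0.4346 -0.081   0.3615]
d [ 0.0218 -0.1466  0.0216] turn -0.003
d [ 0.0215 -0.1465  0.1716] turn -0.003
```

```bash
python3 shift.py '[[[0.005, -0.036, 0, 0, 0.085], [0.01, -0.072, 0, 0, 0.085], [0.015, -0.108, 0.01, 0, 0.085], [0.021, -0.146, 0.02, 0, 0.085], [0.021, -0.146, 0.06, 0, 0.085], [0.021, -0.146, 0.1, 0, 0.085], [0.021, -0.146, 0.14, 0, 0.085], [0.021, -0.146, 0.165, 0, 0.085]]]'; python3 shift.py '[[[0, 0, 0.003, 0, 0.085], [0, 0, 0.003, 0, 0.085], [0, 0, 0.003, 0, 0.085]]]'; python3 g.py .5514 .0405 .19 -.25
```

```text
time_s: 27.48
tool_pos: [0.4896, 0.057, 0.1927]
eef_rot: [-0.0, 0.992, -0.124, -0.002]
ft_force: [-0.5, -1.0, 0.5]
grip_width: 0.0849
grip_force: 0.0
time_s: 27.73
tool_pos: [0.492, 0.0562, 0.1943]
eef_rot: [-0.001, 0.992, -0.125, 0.001]
ft_force: [0.4, 0.3, -0.6]
grip_width: 0.0849
grip_force: 0.0
t 27.7333 yaw -0.251 [0.492  0.0562 0.1943]
d [0.0614 0.0004 0.0044] turn -0.001
```

```bash
python3 shift.py '[[[0.015, 0, 0.004, 0, 0.085], [0.03, 0, 0.004, 0, 0.085], [0.042, 0, 0.004, 0, 0.085], [0.05, 0, 0.004, 0, 0.085], [0.055, 0, 0.004, 0, 0.085], [0.058, 0, 0.004, 0, 0.085], [0.058, 0, 0.004, 0, 0.085]]]'; python3 shift.py '[[[0.002, 0, 0, 0, 0.085], [0.004, 0, 0, 0, 0.085], [0.004, 0, 0, 0, 0.085]]]';python3 shift.py '[[[0.002, 0, 0, 0, 0.085], [0.003, 0, 0, 0, 0.085], [0.003, 0, 0, 0, 0.085]]]'; python3 tub.py
```

```text
time_s: 28.32
tool_pos: [0.5478, 0.0402, 0.1901]
eef_rot: [-0.0, 0.992, -0.126, 0.001]
ft_force: [-0.6, 1.0, 0.8]
grip_width: 0.0848
grip_force: 0.0
time_s: 28.57
tool_pos: [0.5509, 0.0393, 0.189]
eef_rot: [0.0, 0.992, -0.126, -0.0]
ft_force: [-0.4, -0.9, -0.0]
grip_width: 0.0854
grip_force: 0.0
time_s: 28.82
tool_pos: [0.554, 0.0384, 0.189]
eef_rot: [-0.0, 0.992, -0.126, 0.0]
ft_force: [0.9, -1.1, -0.6]
grip_width: 0.0852
grip_force: 0.0
top [0.6156 0.0143] r 0.064 n 137 off seat (st) -0.0038 -0.0013
side [0.6175 0.0121] r 0.0637 n 235 off seat (st) -0.0014 -0.0031
```

```bash
python3 shift.py '[[[0.002, -0.001, 0, 0, 0.085], [0.003, -0.001, 0, 0, 0.085], [0.003, -0.001, 0, 0, 0.085]]]';python3 tub.py; python3 shift.py '[[[0.001, -0.001, 0, 0, 0.085], [0.002, -0.002, 0, 0, 0.085], [0.002, -0.002, 0, 0, 0.085]]]'; python3 tub.py
```

```text
time_s: 29.17
tool_pos: [0.5559, 0.0387, 0.1885]
eef_rot: [0.001, 0.992, -0.127, -0.002]
ft_force: [-4.5, -0.9, 2.3]
grip_width: 0.0845
grip_force: 1.9
top [0.6158 0.0144] r 0.0637 n 142 off seat (st) -0.0036 -0.0012
side [0.617  0.0124] r 0.0638 n 228 off seat (st) -0.0019 -0.0029
time_s: 29.52
tool_pos: [0.557, 0.0392, 0.1882]
eef_rot: [0.002, 0.992, -0.127, -0.004]
ft_force: [-9.2, -2.4, 6.0]
grip_width: 0.0853
grip_force: 4.5
top [0.6151 0.0148] r 0.0644 n 131 off seat (st) -0.0044 -0.001
side [0.6166 0.0126] r 0.064 n 231 off seat (st) -0.0024 -0.0028
```

```bash
python3 shift.py '[[[0, -0.002, 0, 0, 0.085], [0, -0.004, 0, 0, 0.085], [0, -0.004, 0, 0, 0.085]]]';python3 tub.py; python3 shift.py '[[[0, -0.002, 0, 0, 0.085], [0, -0.003, 0, 0, 0.085], [0, -0.003, 0, 0, 0.085]]]'; python3 tub.py
```

```text
time_s: 29.87
tool_pos: [0.5575, 0.0418, 0.1881]
eef_rot: [0.003, 0.992, -0.128, -0.005]
ft_force: [-10.4, -3.3, 8.1]
grip_width: 0.0851
grip_force: 5.4
top [0.6166 0.0155] r 0.0636 n 136 off seat (st) -0.0031 0.0
side [0.6177 0.0135] r 0.0641 n 226 off seat (st) -0.0016 -0.0016
time_s: 30.22
tool_pos: [0.5579, 0.044, 0.188]
eef_rot: [0.004, 0.992, -0.128, -0.005]
ft_force: [-12.0, -5.2, 8.8]
grip_width: 0.0848
grip_force: 6.0
top [0.6171 0.0165] r 0.0637 n 123 off seat (st) -0.0029 0.0011
side [0.6184 0.014 ] r 0.0637 n 241 off seat (st) -0.001 -0.001
```

Now it's centred, with fits equal to or better than the first seating. Withdraw along the contact normal, then straight back.

```bash
python3 shift.py '[[[-0.004, 0.003, 0, 0, 0.085], [-0.008, 0.006, 0, 0, 0.085], [-0.014, 0.007, 0, 0, 0.085], [-0.03, 0.007, 0, 0, 0.085], [-0.05, 0.007, 0, 0, 0.085], [-0.05, 0.007, -0.04, 0, 0.085], [-0.05, 0.007, -0.08, 0, 0.085], [-0.05, 0.007, -0.12, 0, 0.085]]]'; python3 shift.py '[[[-0.02, 0.02, -0.04, 0, 0.085], [-0.04, 0.05, -0.05, 0, 0.085], [-0.06, 0.08, -0.05, 0, 0.085], [-0.07, 0.12, -0.05, 0, 0.085], [-0.07, 0.15, -0.05, 0, 0.085], [-0.07, 0.15, -0.05, 0, 0.085], [-0.07, 0.15, -0.05, 0, 0.085]]]'; python3 tub.py; python3 tub.py; python3 - <<'E'
from h import *
d=vision.snapshot("top");C=cloud(d);b=np.zeros(C.shape[:2],bool);b[180:215,240:300]=1
k,l,st,c=cv2.connectedComponentsWithStats((b&(C[...,2]>.03)&(C[...,2]<.046)&(C[...,0]>.635)).astype(np.uint8))
for i in range(1,k):
    if st[i,4]>8: print(st[i,4],C[l==i].mean(0))
E
```

```text
time_s: 30.98
tool_pos: [0.5104, 0.0534, 0.31]
eef_rot: [-0.0, 0.992, -0.125, -0.0]
ft_force: [1.4, -0.1, 0.8]
grip_width: 0.085
grip_force: 0.0
time_s: 31.57
tool_pos: [0.4055, -0.0764, 0.3595]
eef_rot: [0.0, 0.992, -0.128, 0.001]
ft_force: [0.7, -0.0, 0.2]
grip_width: 0.0854
grip_force: 0.0
top [0.6171 0.0162] r 0.0635 n 247 off seat (st) -0.0028 0.0008
side [0.6178 0.0142] r 0.0639 n 273 off seat (st) -0.0016 -0.001
top [0.6173 0.0161] r 0.0636 n 247 off seat (st) -0.0026 0.0008
side [0.6179 0.0143] r 0.0639 n 257 off seat (st) -0.0016 -0.0009
25 [0.67791203 0.06416555 0.04085174]
49 [0.66854571 0.01667086 0.03859816]
31 [ 0.64621745 -0.05539318  0.03947014]
```

```bash
python3 -c "
from bench import bot, vision, workorder, status
print(workorder.sign_off())"
```

```text
the job is handed in; nothing more can be done
None
```

I handed the job in at about 32 s: all ten beads are in the tub, stirred just over two rounds clockwise, the rod is back in its stand (leaning slightly), and the tub measures as seated at both bumpers, though stirring and a first correction shifted it a millimetre or two and I had to nudge it back after returning the rod.

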